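# Sort the loose parts on the welding bench into their trays

## Task

Sort the five loose parts on the left of the welding bench into the three coloured trays: the bolt and the nut into the blue tray, the ceramic gas cup and the copper collet body into the yellow tray, and the round bar offcut into the red tray. Set each part down on the tray floor rather than dropping it, with the cup and the offcut standing upright and no part lying on another or on the rim, and leave the tape measure and the welding magnet where they are.

Things in the scene. Friction and masses are not known exactly. Their poses are not given: they have to be found in the camera images.
- bolt: hex bolt lying on its side, bright grey steel, 19 x 58 x 22 mm; origin at the middle of its length and width, z axis up, about 2 mm below the surface it lies on (its solid shaft spans 2 to 20 mm above the origin). Its length runs along its y axis; grip it across x (18 mm wide, 18 mm high).
- nut: hex nut lying flat, bright grey steel, 19 mm across flats (along its x axis), 22 mm across corners (along y), 10 mm high; origin at the centre of its underside, z axis up.
- gas_cup: torch gas cup: salmon-pink ceramic tube standing on its wide end, 42 mm high: the foot is 25 mm in diameter and 15 mm high, the neck above it 17 mm in diameter; origin at the centre of its underside, z axis up.
- collet: torch collet, a small copper-coloured threaded part lying on its side, 10 x 44 x 10 mm; origin at the centre of its underside, z axis up. Its length runs along its y axis; grip it across x (10 mm wide).
- round_offcut: offcut of round bar, plain dark grey steel cylinder standing on end, 31 mm diameter, 35 mm high; origin at the centre of its underside, z axis up.
- tray_blue: shallow open blue painted steel tray for fasteners, fixed to the table: outside 98 mm along its x axis by 138 mm along its y axis, inside 90 x 130 mm, floor 4 mm above the table, rim 14 mm above the table; origin at the centre of its underside, on the table, z axis up. Between the trays and the parts stands a long fixed open steel trough with walls 140 mm high: carry parts over it.
- tray_yellow: shallow open yellow painted steel tray for torch parts, fixed to the table: outside 98 mm along its x axis by 138 mm along its y axis, inside 90 x 130 mm, floor 4 mm above the table, rim 14 mm above the table; origin at the centre of its underside, on the table, z axis up. Between the trays and the parts stands a long fixed open steel trough with walls 140 mm high: carry parts over it.
- tray_red: shallow open red painted steel tray for scrap offcuts, fixed to the table: outside 98 mm along its x axis by 138 mm along its y axis, inside 90 x 130 mm, floor 4 mm above the table, rim 14 mm above the table; origin at the centre of its underside, on the table, z axis up. Between the trays and the parts stands a long fixed open steel trough with walls 140 mm high: carry parts over it.
- tape: bystander, to be left alone: yellow and black tape measure standing on the table, 36 x 76 x 64 mm (x, y, z); origin at the centre of its underside.
- magnet: bystander, to be left alone: red arrow-shaped welding magnet lying on the table beside the trays, 42 x 54 x 17 mm (x, y, z); origin at the centre of its underside.
Things that resemble listed ones, but are neither listed nor needed, are in the scene too. What is shaped like the round_offcut but turquoise is not meant.

How it is judged (in metres and radians):
At the end, for the whole second after the job is handed in: Bolt and nut in the blue tray, gas cup and collet in the yellow, round offcut in the red: origins inside the tray's inner outline (90 x 130 mm) and under 10 mm above the table; cup and offcut upright within 0.15 rad; all at rest (under 0.02 m/s) (x of bolt in the frame of tray_blue between -0.045 and 0.045 m and y of bolt in the frame of tray_blue between -0.065 and 0.065 m and z of bolt in the frame of tray_blue between -0.003 and 0.01 m and linear speed of each of bolt, nut, gas_cup, collet, round_offcut below 0.02 m/s and x of nut in the frame of tray_blue between -0.045 and 0.045 m and y of nut in the frame of tray_blue between -0.065 and 0.065 m and z of nut in the frame of tray_blue between -0.003 and 0.01 m and x of gas_cup in the frame of tray_yellow between -0.045 and 0.045 m and y of gas_cup in the frame of tray_yellow between -0.065 and 0.065 m and z of gas_cup in the frame of tray_yellow between -0.003 and 0.01 m and x of collet in the frame of tray_yellow between -0.045 and 0.045 m and y of collet in the frame of tray_yellow between -0.065 and 0.065 m and z of collet in the frame of tray_yellow between -0.003 and 0.01 m and x of round_offcut in the frame of tray_red between -0.045 and 0.045 m and y of round_offcut in the frame of tray_red between -0.065 and 0.065 m and z of round_offcut in the frame of tray_red between -0.003 and 0.01 m and angle between each of gas_cup, round_offcut's own z axis and vertical below 0.15 rad); the robot touches nothing.
It fails at once if the tape measure is shifted by more than 15 mm (distance of tape from where it was at the start of the episode above 0.015 m).
It fails at once if the welding magnet is shifted by more than 15 mm (distance of magnet from where it was at the start of the episode above 0.015 m).
It fails at once if a part is dropped or thrown: it moves faster than 0.6 m/s with no finger touching it ((linear speed of bolt above 0.6 m/s and contact force between the fingers and bolt below 0.05 N) or (linear speed of nut above 0.6 m/s and contact force between the fingers and nut below 0.05 N) or (linear speed of gas_cup above 0.6 m/s and contact force between the fingers and gas_cup below 0.05 N) or (linear speed of collet above 0.6 m/s and contact force between the fingers and collet below 0.05 N) or (linear speed of round_offcut above 0.6 m/s and contact force between the fingers and round_offcut below 0.05 N)).
It also fails if it takes over 136 s, if anything falls off the work surface, if the arm or the gripper's body presses on something with over 40 N, if the wrist force passes 120 N, or if a joint passes its speed limit or range.

## Robot

A 6-joint arm with a two-finger parallel gripper is mounted at the origin on a cart in front of the work surface, level with it; the furniture and walls round the work are solid. World frame = base frame: x ahead of the robot, y to its left, z up, the work surface at z = 0. Lengths are in mm, angles in rad, forces in N, time in s.
With the tool pointing down it reaches from about 350 to 975 mm from the base axis. Payload 7.1 kg.
Tool frame: the origin (TCP) lies midway between the tips of the shut fingers; the grasp point (between the pads) lies 19 mm behind it; z points along the fingers, y is the line along which they close (so a half turn about z gives the same grasp; the last joint's range is limited). The gripper opens to 88 mm and grips with 3 to 60 N. Pads are 20 mm wide; open, the fingers measure 115 mm over their backs; the gripper's body (75 mm by 178 mm) begins 61 mm behind the grasp point.
Start: joints at [-1.206, 0.423, 1.63, -0, 1.089, -0.019], TCP at [234.045, -579.506, 222.675] pointing down, gripper open.
Joint ranges: [-3, 3], [-0.9, 2.11], [0.09, 2.58], [-1.31, 4.45], [0.11, 2.69], [-2.54, 2.54]. Speed limits (rad/s): [2.39, 2.39, 3.01, 3.14, 3.14, 3.14].

## Interface

Orientations are given as a rotation vector (axis times angle).
In Python, from workcell import status, eyes, ticket gives the robot as it stands.
- The arm moves only by the shell command python3 -m jog 'ROWS' [OPENING]. ROWS is a JSON list of rows, 1 to 5 of them, each of 6 numbers: dx, dy, dz in mm, then a rotation vector rx, ry, rz in rad; each row shifts and turns the commanded pose from where the row before left it, along the tool's axes as they then stand; what a row does not reach is not made up. A row lasts 1/12 s, in which the tool goes at most 41.7 mm and 0.125 rad, less where a joint would pass 70% of its speed; a pose out of reach is approached as far as the arm can. OPENING is the finger opening in mm, set as the command begins (- or left out keeps the last). The fingers move at their own pace and stop on an object; the grip force is fixed at half the most. Time passes only in rows, so rows that do not move let the fingers close. It prints the time, the measured TCP pose, the force, the opening and the grip force at its end.
- status.get_obs(): the state, without advancing time (a new reading comes with each control period).
- eyes.get_image(name): name is "side" or "top" or "wrist"; returns a dict with "img" (480x640x3 uint8, red, green, blue), "range_z" (480x640 float32, mm along the optical axis (not along the pixel's ray), 0 where there is no reading), "fx", "fy", "cx", "cy" (pixels), "k1" (the pictures are not rectified: a ray, as slopes to the right and down, at radius r is drawn at 1 + k1 r^2 times it, then the intrinsics apply), "R" (3x3) and "t" (3): a world point X has camera coordinates R X + t. Camera axes: x right, y down, z forward; pixel columns grow to the right and rows downward; lengths in mm; the calibration is good to about 2 mm. A picture is of the moment at which its call begins.
- ticket.close_job(): hands the job in; it is judged then, once.
The state is a dict: "t": time; "qpos": joint angles; "qvel": joint speeds; "joint_torque": joint torques, N m; "ee_pos": TCP position; "orientation": TCP orientation; "ft_force": force on the tool from outside, world axes, zero at the start; "moment": the same for the moment, N m; "width": finger opening in mm; "grasp_force": force on a finger pad.
Only numpy, scipy, OpenCV 4.12 (cv2) and the standard library are available. Lean on these libraries where they do the work, as an engineer would, in place of code of your own. Each camera call takes 0.05 s, during which the arm holds its last target. There are 200 camera calls.

## Working session

There is one attempt and no reset: what is moved stays moved. The work goes in short steps, Python scripts to look and compute and a shell command to move; the robot and the scene stay as the last step left them, time stands still between calls to the robot, and variables do not carry over. Pictures are saved under pics/ and viewed, at most 14 in all, crops included, and the job is handed in when it is done.

```bash
mkdir -p pics
cat > h.py <<'E'
import numpy as np, cv2
from workcell import status, eyes, ticket
def grab(n):
    im=eyes.get_image(n); np.save(f'pics/{n}.npy',im,allow_pickle=True); return im
def load(n): return np.load(f'pics/{n}.npy',allow_pickle=True).item()
def ray(im,u,v):
    K=np.array([[im['fx'],0,im['cx']],[0,im['fy'],im['cy']],[0,0,1]])
    p=cv2.undistortPoints(np.array([[[u,v]]],float),K,np.array([im['k1'],0,0,0,0.]))[0,0]
    return np.array([p[0],p[1],1.])
def world(im,u,v,z=None):
    R=np.array(im['R']);t=np.array(im['t']);r=ray(im,u,v)
    if z is None:
        d=im['range_z'][int(round(v)),int(round(u))]; return R.T@(r*d-t)
    c=-R.T@t; w=R.T@r; return c+w*(z-c[2])/w[2]
def save(im,name,crop=None,s=1):
    a=im['img'][...,::-1]
    if crop: x0,y0,x1,y1=crop; a=a[y0:y1,x0:x1]
    cv2.imwrite('pics/'+name,cv2.resize(a,None,fx=s,fy=s,interpolation=cv2.INTER_CUBIC))
E
python3 - <<'E'
from h import *
for n in('top','side'):
    im=grab(n); save(im,n+'0.png'); print(n,im['fx'],im['k1'],(-np.array(im['R']).T@im['t']).round())
print(status.get_obs())
E
```

```text
top 436.98179748104263 -0.013949396397377998 [ 473.  154. 1061.]
side 473.73141208222063 -0.093740340515307 [195. 951. 622.]
{'t': 0.1, 'qpos': array([-1.20599298e+00,  4.23812552e-01,  1.63061740e+00,  1.11167749e-05,
        1.08860302e+00, -1.89804750e-02]), 'qvel': array([ 0.00116808, -0.00231561, -0.0025802 , -0.00109608, -0.00068192,
        0.00057393]), 'joint_torque': array([ 6.42833802e-04, -5.45617318e+01, -2.74325645e+01,  6.45607291e-02,
        1.87977607e-02, -4.55013401e-05]), 'ee_pos': array([ 233.87436198, -579.03836289,  221.94787892]), 'orientation': array([-3.08253633e+00, -5.98874423e-01,  3.73852801e-04]), 'ft_force': array([-0.48155967, -0.43872957,  0.65220067]), 'moment': array([0.02446659, 0.0081549 , 0.02585202]), 'grasp_force': 0.0, 'width': 87.61617128787665}
```

View pics/top0.png

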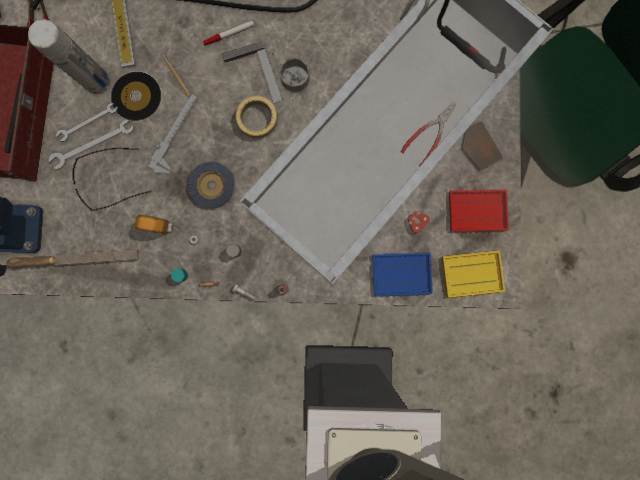

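View pics/side0.png

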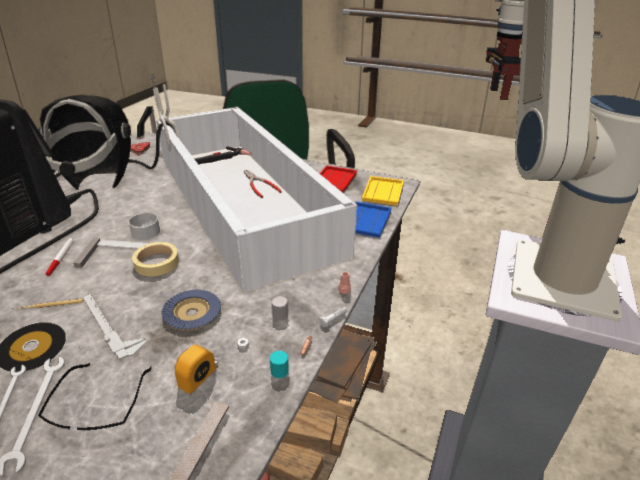

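Top view: the parts are the bolt (243,292), nut (194,240), gas cup (281,290), collet (208,284) and grey offcut (232,252). The turquoise lookalike is at (178,276). The trays are blue (402,275), yellow (473,274) and red (478,211), the magnet is at (418,222) and the tape at (153,224). Side view: the offcut is at (280,312), the turquoise one at (279,364), the cup at (344,285), the bolt at (333,318), the collet at (306,347) and the nut at (243,343). The grey cylinder matches the "plain dark grey" offcut. I'll confirm all of this in an enlarged crop.

Run:
```python
from h import *
a=load('top')['img'][225:305,165:300,::-1]; b=load('side')['img'][265:385,225:365,::-1]
a=cv2.resize(a,None,fx=4.4,fy=4.4,interpolation=cv2.INTER_CUBIC)
cv2.imwrite('pics/c1.png',a)
b=cv2.resize(b,None,fx=4.8,fy=4.8,interpolation=cv2.INTER_CUBIC); cv2.imwrite('pics/c2.png',b)
T=load('top');S=load('side')
print('top')
for n,u,v in[('bolt',243,292),('nut',194,240),('cup',282,289),('col',208,284),('off',232,250),('blueC',402,275),('b1',377,256),('b2',429,256),('b3',429,293),('b4',377,293),('yelC',473,268),('redC',478,211),('tape',150,222),('trough',335,275),('troughL',249,203),('tableR',340,290)]:
    print(n,world(T,u,v).round(1))
```

```text
top
bolt [420.3 321.4  14.1]
nut [541.9 447.5   1.7]
cup [429.6 229.7   0.9]
col [436.9 405.6  14.6]
off [518.6 347.3  37.4]
blueC [471.6 -58.2   7.8]
b1 [515.4   3.4  11.7]
b2 [ 519.  -121.8   11.2]
b3 [ 430.5 -122.5   12.8]
b4 [427.    1.6  10.9]
yelC [ 493.3 -230.9    3.8]
redC [ 633.1 -243.4    1.5]
tape [576.5 534.   62.4]
trough [467.8 109.5 142.9]
troughL [628.9 309.8  50.2]
tableR [431.1  89.5  -1.3]
```

View pics/c1.png

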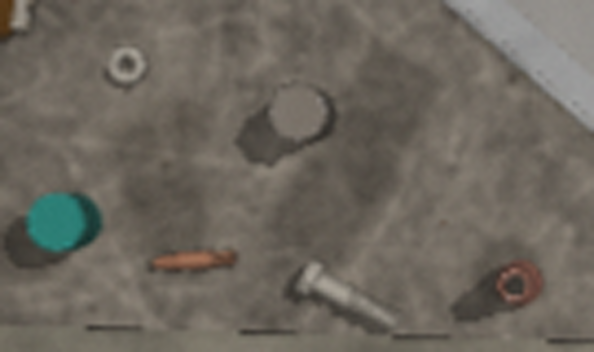

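View pics/c2.png

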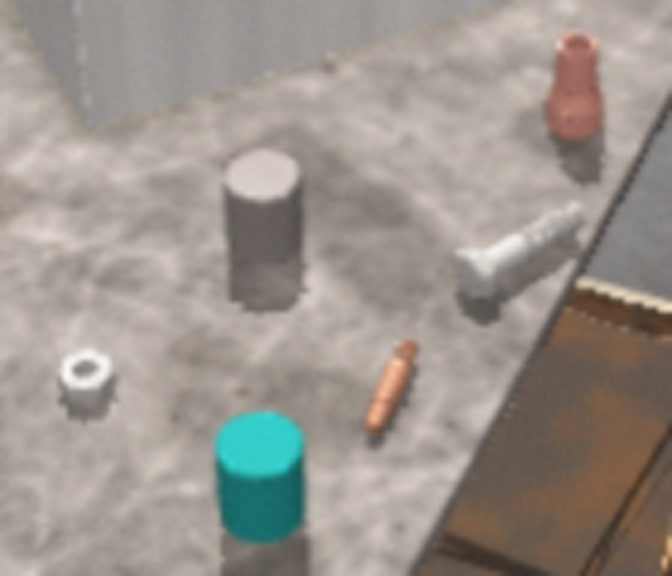

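Top crop: the nut is at (127,66), offcut top (300,110), collet (193,261) with its ends at (150,264) and (236,257), bolt from head (305,270) to tip (393,324), and cup mouth (520,283). Side crop: nut (88,368), offcut top (263,175), collet (391,387), bolt (522,246) and cup mouth (578,45). The grey cylinder is clearly the offcut, and the other one is turquoise.

```bash
cat >> h.py <<'E'
def tri(imA,a,imB,b):
    A=[];y=[]
    L=[]
    for im,p in((imA,a),(imB,b)):
        R=np.array(im['R']);c=-R.T@im['t'];d=R.T@ray(im,*p);d/=np.linalg.norm(d);P=np.eye(3)-np.outer(d,d);A.append(P);y.append(P@c)
    X=np.linalg.lstsq(np.vstack(A),np.hstack(y),rcond=None)[0]
    return X,np.linalg.norm(A[0]@X-y[0])+np.linalg.norm(A[1]@X-y[1])
E
python3 - <<'E'
from h import *
T=load('top');S=load('side')
t=lambda x,y:(165+x/4.4-.4,225+y/4.4-.4); s=lambda x,y:(225+x/4.8-.4,265+y/4.8-.4)
for n,a,b,z in[('nut',(127,66),(88,368),10),('off',(300,110),(263,175),35),('col',(193,261),(391,387),6),('bolt',(350,297),(522,246),12),('cup',(520,283),(578,45),42)]:
    X,e=tri(T,t(*a),S,s(*b)); print(n,X.round(1),round(e,1),world(T,*t(*a),z).round(1),world(S,*s(*b),z).round(1))
w=lambda p,z:world(T,*t(*p),z)[:2]
for n,p,q,z in[('col',(150,264),(236,257),5),('bolt',(312,278),(389,322),11)]:
    d=w(q,z)-w(p,z);print(n,'dir',d.round(1),np.degrees(np.arctan2(d[1],d[0])))
w2=lambda p,z:world(S,*s(*p),z)[:2]
for n,p,q,z in[('col',(408,345),(373,432),5),('bolt',(475,272),(575,215),11)]:
    d=w2(q,z)-w2(p,z);print(n,'dirS',d.round(1),np.degrees(np.arctan2(d[1],d[0])))
# trays by colour
hsv=cv2.cvtColor(T['img'],cv2.COLOR_RGB2HSV)
for n,box,h in[('blue',(365,245,440,303),(100,130)),('yel',(438,245,512,303),(20,35)),('red',(443,183,515,240),None)]:
    x0,y0,x1,y1=box;H=hsv[y0:y1,x0:x1]
    m=((H[...,0]<10)|(H[...,0]>170))if h is None else (H[...,0]>h[0])&(H[...,0]<h[1])
    m&=(H[...,1]>150)
    ys,xs=np.nonzero(m); r=cv2.minAreaRect(np.stack([xs+x0,ys+y0],1).astype(np.float32))
    B=cv2.boxPoints(r); W=np.array([world(T,*p,12)[:2] for p in B]); print(n,W.mean(0).round(1),W.round().tolist())
E
```

```text
nut [543.4 446.6  11.9] 2.8 [542.2 446.5  10. ] [545.9 445.4  10. ]
off [520.6 346.4  34.8] 1.8 [519.7 346.   35. ] [521.4 346.8  35. ]
col [438.2 406.7   7.5] 3.0 [436.8 406.5   6. ] [440.3 405.8   6. ]
bolt [420.9 319.5  10.8] 1.9 [420. 319.  12.] [421.3 321.1  12. ]
cup [432.6 225.4  41. ] 2.5 [431.5 224.9  42. ] [433.4 227.1  42. ]
col dir [  5.2 -46.9] -83.68152848135325
bolt dir [-22.5 -42.7] -117.8053446029259
col dirS [-6.  45.6] 97.50678938896107
bolt dirS [-24.4 -46.6] -117.64448297901623
blue [474.1 -58.3] [[518.0, 13.0], [526.0, -124.0], [430.0, -129.0], [422.0, 7.0]]
yel [ 479.8 -229.4] [[520.0, -154.0], [539.0, -293.0], [440.0, -304.0], [421.0, -166.0]]
red [ 634.2 -242. ] [[681.0, -171.0], [685.0, -313.0], [587.0, -313.0], [583.0, -172.0]]
```

```bash
cat >> h.py <<'E'
from scipy.spatial.transform import Rotation as Ro
def plan(x,y,z,th=None):
    o=status.get_obs(); R=Ro.from_rotvec(o['orientation']); M=R.as_matrix()
    d=M.T@(np.array([x,y,z])-o['ee_pos']); cur=np.arctan2(M[1,0],M[0,0])
    print('t %.2f pos %s th %.3f tool d %s tilt %.3f w %.1f F %s'%(o['t'],o['ee_pos'].round(1),cur,d.round(1),np.arccos(-M[2,2]),o['width'],o['ft_force'].round(1)))
    if th is not None: print('rz %.3f, then d %s'%(cur-th,(np.array([[np.cos(th),np.sin(th),0],[np.sin(th),-np.cos(th),0],[0,0,-1]]).T@(np.array([x,y,z])-o['ee_pos'])).round(1)))
E
J="python3 -m jog"
$J '[[0,0,0,0,0,0.125],[0,0,0,0,0,0.125],[0,0,0,0,0,0.125],[0,0,0,0,0,0.009],[10,-38,-1,0,0,0]]' && 
$J '[[10,-38,-1,0,0,0],[10,-38,-1,0,0,0],[10,-38,-1,0,0,0],[10,-38,-1,0,0,0],[10,-38,-1,0,0,0]]' &&
$J '[[10,-38,-1,0,0,0],[10,-38,-1,0,0,0],[10,-38,-1,0,0,0],[10,-38,-1,0,0,0],[10,-38,-1,0,0,0]]' &&
$J '[[10,-38,-1,0,0,0],[10,-38,-1,0,0,0],[10,-38,-1,0,0,0],[10,-38,-1,0,0,0],[10,-38,-1,0,0,0]]' &&
$J '[[10,-38,-1,0,0,0],[10,-38,-1,0,0,0],[10,-38,-1,0,0,0],[10,-38,-1,0,0,0],[10,-38,-1,0,0,0]]'
python3 -c "from h import *; plan(480,370,250,0)"
```

```text
t: 0.52
ee_pos: [243.4, -545.8, 223.4]
orientation: [3.138, -0.0, 0.001]
ft_force: [0.9, 0.9, 0.9]
width: 88.0
grasp_force: 0.0
t: 0.93
ee_pos: [294.0, -349.6, 228.5]
orientation: [-3.141, -0.005, 0.0]
ft_force: [0.2, 1.1, 0.3]
width: 87.9
grasp_force: 0.0
t: 1.35
ee_pos: [344.0, -159.7, 233.8]
orientation: [3.141, 0.005, 0.0]
ft_force: [1.1, 0.7, 0.5]
width: 87.5
grasp_force: 0.0
t: 1.77
ee_pos: [394.1, 30.4, 238.9]
orientation: [3.142, 0.006, 0.001]
ft_force: [0.7, -1.1, -0.8]
width: 87.9
grasp_force: 0.0
t: 2.18
ee_pos: [444.1, 220.6, 243.7]
orientation: [3.141, 0.007, -0.0]
ft_force: [0.7, -1.6, -0.2]
width: 87.9
grasp_force: 0.0
t 2.18 pos [444.1 220.6 243.7] th 0.004 tool d [  36.6 -149.3   -6.4] tilt 0.000 w 87.9 F [ 0.7 -1.6 -0.2]
rz 0.004, then d [  35.9 -149.4   -6.3]
```

Tracking is good. I'll move over the parts for a wrist view.

```bash
python3 -m jog '[[9,-37,-1.5,0,0,0],[9,-37,-1.5,0,0,0],[9,-37,-1.5,0,0,0],[9,-37,-1.5,0,0,0],[0,0,0,0,0,0.004]]' >/dev/null
python3 - <<'E'
from h import *
im=grab('wrist'); save(im,'w1.png'); plan(480,370,250,0)
print((-np.array(im['R']).T@im['t']).round(1),np.array(im['R']).round(2).tolist())
E
```

```text
t 2.65 pos [480.5 369.3 249.2] th 0.002 tool d [-0.5 -0.7 -0.8] tilt 0.001 w 87.9 F [ 0.6 -0.   0.3]
rz 0.002, then d [-0.5 -0.7 -0.8]
[565.5 371.4 410.6] [[0.0, -1.0, -0.0], [-0.95, -0.0, 0.3], [-0.3, 0.0, -0.95]]
```

View pics/w1.png

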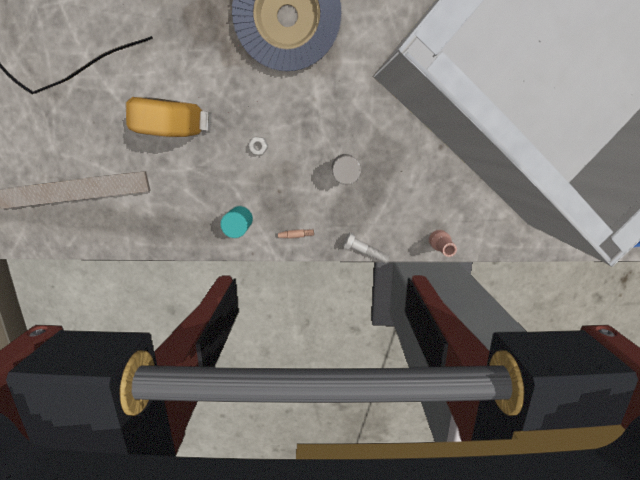

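The wrist view shows every part: nut (258,146), offcut (346,168), collet (295,233), bolt (363,247), cup (444,243) and turquoise (237,222). I'll enlarge the area for refinement.

Run:
```python
from h import *
save(load('wrist'),'w1c.png',(230,128,470,268),3.3)
```

```text
(no output)
```

View pics/w1c.png

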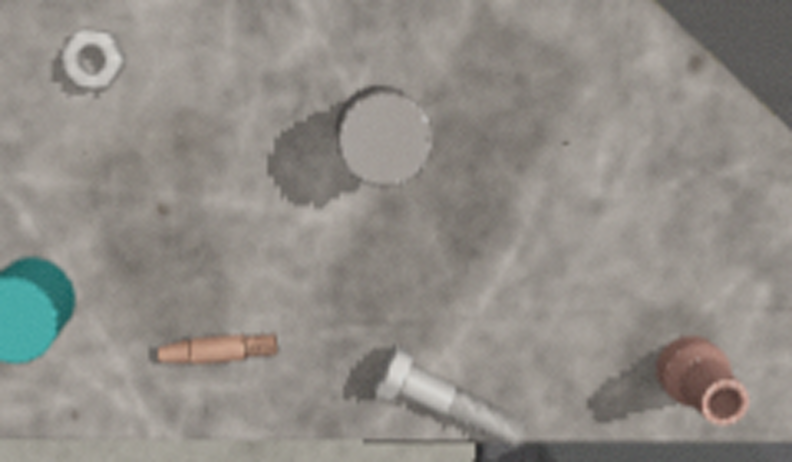

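Crop: nut centre (93,60) with corners left (63,62) and right (122,58); offcut top (386,138); collet (155,354) to (277,344); bolt axis from (390,368) to (518,438); cup mouth (725,400).

Run:
```python
from h import *
W=load('wrist');T=load('top')
c=lambda x,y:(230+x/3.3-.35,128+y/3.3-.35); t=lambda x,y:(165+x/4.4-.4,225+y/4.4-.4)
for n,a,b,z in[('nut',(127,66),(93,60),10),('off',(300,110),(386,138),35),('col',(193,261),(216,349),6),('bolt',(350,297),(454,403),12),('cup',(520,283),(725,400),42)]:
    X,e=tri(T,t(*a),W,c(*b)); print(n,X.round(1),round(e,1),world(W,*c(*b),z).round(1))
for n,p,q,z in[('nut',(63,62),(122,58),10),('col',(155,354),(277,344),5),('bolt',(390,368),(518,438),11)]:
    a,b=world(W,*c(*p),z),world(W,*c(*q),z);d=b-a;print(n,a.round(1),b.round(1),np.degrees(np.arctan2(d[1],d[0])),np.linalg.norm(d))
X=[world(W,*c(*p),14) for p in((398,372),(440,395))]; print(X)
plan(520.5,347,100,0)
```

```text
nut [543.8 447.    2.9] 3.7 [545.4 444.3  10. ]
off [520.8 345.8  32.8] 2.2 [521.9 345.4  35. ]
col [437.4 406.7  -2. ] 3.8 [440.9 404.5   6. ]
bolt [421.3 317.6  13. ] 3.4 [422.2 316.2  12. ]
cup [431.8 224.9  36.7] 1.3 [434.3 226.6  42. ]
nut [544.7 454.6  10. ] [546.  434.3  10. ] -86.4177560361425 20.362021259268772
col [438.6 427.3   5. ] [442.6 381.9   5. ] -84.90858553342338 45.61494965791024
bolt [435.4 340.2  11. ] [407.9 291.4  11. ] -119.36033274444185 56.04641469161925
[array([434.85097932, 337.50435033,  14.        ]), array([426.00011831, 321.79532538,  14.        ])]
t 2.65 pos [480.5 369.3 249.2] th 0.002 tool d [ 39.9  22.5 149.2] tilt 0.001 w 87.9 F [ 0.6 -0.   0.3]
rz 0.002, then d [ 40.   22.3 149.2]
```

```bash
J="python3 -m jog"
$J '[[8,4.7,30,0,0,0],[8,4.7,30,0,0,0],[8,4.7,30,0,0,0],[8,4.7,30,0,0,0],[8.4,4.7,30,0,0,0]]' >/dev/null
$J '[[0,0,30,0,0,0],[0,0,28,0,0,0],[0,0,18,0,0,0],[0,0,10,0,0,0],[0,0,6,0,0,0]]'
$J '[[0,0,0,0,0,0],[0,0,0,0,0,0],[0,0,0,0,0,0],[0,0,0,0,0,0],[0,0,0,0,0,0]]' 30
$J '[[0,0,0,0,0,0],[0,0,0,0,0,0],[0,0,0,0,0,0],[0,0,0,0,0,0],[0,0,0,0,0,0]]' 0
python3 -c "from h import *; plan(521,346,6,0)"
```

```text
t: 3.48
ee_pos: [519.6, 341.3, 6.3]
orientation: [3.14, -0.005, -0.004]
ft_force: [-0.3, -0.1, 0.1]
width: 87.8
grasp_force: 0.0
t: 3.9
ee_pos: [521.1, 343.2, 8.8]
orientation: [-3.141, 0.006, -0.002]
ft_force: [-0.3, 0.1, -0.4]
width: 58.1
grasp_force: 0.0
t: 4.32
ee_pos: [520.8, 343.1, 7.9]
orientation: [-3.141, 0.007, -0.001]
ft_force: [0.2, 1.8, 1.9]
width: 30.7
grasp_force: 30.0
t 4.32 pos [520.8 343.1   7.9] th -0.004 tool d [ 0.2 -2.9  1.9] tilt 0.001 w 30.7 F [0.2 1.8 1.9]
rz -0.004, then d [ 0.2 -2.9  1.9]
```

```bash
J="python3 -m jog"
$J '[[0,0,-15,0,0,0],[0,0,-35,0,0,0],[0,0,-40,0,0,0],[0,0,-40,0,0,0],[0,0,-40,0,0,0]]' 0
$J '[[0,0,-35,0,0,0],[0,5,-10,0,0,0],[4,20,0,0,0,0],[8,38,0,0,0,0],[8,39,0,0,0,0]]' >/dev/null
$J '[[8,39,0,0,0,0],[8,39,0,0,0,0],[8,39,0,0,0,0],[8,39,0,0,0,0],[8,39,0,0,0,0]]' >/dev/null
$J '[[8,39,0,0,0,0],[8,39,0,0,0,0],[8,39,0,0,0,0],[8,39,0,0,0,0],[8,39,0,0,0,0]]' >/dev/null
$J '[[7,39,0,0,0,0],[5,38,0,0,0,0],[2,20,0,0,0,0],[0,5,0,0,0,0],[0,0,0,0,0,0]]'
python3 -c "
from h import *; plan(634,-242,12.5,0)"
```

```text
t: 4.73
ee_pos: [519.7, 342.1, 179.8]
orientation: [3.141, -0.006, -0.002]
ft_force: [0.8, 1.8, -2.8]
width: 30.5
grasp_force: 30.0
t: 6.4
ee_pos: [630.7, -253.1, 221.3]
orientation: [-3.141, 0.011, 0.004]
ft_force: [-0.7, 0.2, -1.9]
width: 30.7
grasp_force: 30.0
t 6.40 pos [ 630.7 -253.1  221.3] th -0.007 tool d [  3.7 -11.  208.8] tilt 0.002 w 30.7 F [-0.7  0.2 -1.9]
rz -0.007, then d [  3.3 -11.1 208.8]
```

```bash
J="python3 -m jog"
$J '[[0.9,-3,25,0,0,0],[0.9,-3,38,0,0,0],[0.9,-3,38,0,0,0],[0.9,-2,38,0,0,0],[0,0,30,0,0,0]]' >/dev/null
$J '[[0,0,18,0,0,0],[0,0,8,0,0,0],[0,0,4,0,0,0],[0,0,0,0,0,0],[0,0,0,0,0,0]]'
python3 -c "
from h import *; plan(634,-242,12.,0)"
```

```text
t: 7.23
ee_pos: [636.6, -240.5, 25.0]
orientation: [3.141, -0.006, 0.003]
ft_force: [1.1, 0.1, -2.1]
width: 30.6
grasp_force: 30.0
t 7.23 pos [ 636.6 -240.5   25. ] th -0.004 tool d [-2.6  1.5 13. ] tilt 0.002 w 30.6 F [ 1.1  0.1 -2.1]
rz -0.004, then d [-2.6  1.5 13. ]
```

```bash
J="python3 -m jog"
$J '[[0,0,5,0,0,0],[0,0,4,0,0,0],[0,0,1,0,0,0],[0,0,0,0,0,0],[0,0,0,0,0,0]]'
$J '[[0,0,1,0,0,0],[0,0,0,0,0,0],[0,0,1,0,0,0],[0,0,0,0,0,0],[0,0,0,0,0,0]]'
```

```text
t: 7.65
ee_pos: [635.7, -240.8, 13.8]
orientation: [3.142, -0.007, 0.0]
ft_force: [-0.2, 0.3, -2.0]
width: 30.6
grasp_force: 30.0
t: 8.07
ee_pos: [635.8, -240.8, 11.9]
orientation: [3.141, -0.007, 0.0]
ft_force: [-1.2, 0.5, 0.6]
width: 30.5
grasp_force: 30.0
```

```bash
J="python3 -m jog"
$J '[[0,0,0.6,0,0,0],[0,0,0,0,0,0],[0,0,0,0,0,0]]'
$J '[[0,0,0,0,0,0],[0,0,0,0,0,0],[0,0,0,0,0,0],[0,0,0,0,0,0],[0,0,0,0,0,0]]' 60
$J '[[0,0,-10,0,0,0],[0,0,-30,0,0,0],[0,0,-40,0,0,0],[0,0,-40,0,0,0],[0,0,-40,0,0,0]]'
$J '[[0,0,-40,0,0,0],[0,0,-15,0,0,0],[0,0,0,0,0,0]]'
python3 - <<'E'
from h import *
im=grab('wrist'); save(im,'w2.png'); plan(433,226,230,0)
E
```

```text
t: 8.32
ee_pos: [635.8, -240.8, 11.9]
orientation: [3.141, -0.007, 0.0]
ft_force: [-3.3, 0.3, 5.6]
width: 30.8
grasp_force: 30.0
t: 8.73
ee_pos: [635.7, -240.7, 10.9]
orientation: [-3.142, 0.007, 0.0]
ft_force: [0.4, 0.3, -0.8]
width: 58.6
grasp_force: 0.0
t: 9.15
ee_pos: [635.3, -240.6, 173.2]
orientation: [-3.141, 0.007, 0.001]
ft_force: [0.3, -0.4, -0.6]
width: 59.5
grasp_force: 0.0
t: 9.4
ee_pos: [638.3, -241.7, 232.8]
orientation: [3.138, -0.007, 0.015]
ft_force: [-0.4, -0.6, 0.2]
width: 60.0
grasp_force: 0.0
t 9.45 pos [ 636.9 -241.2  229.6] th -0.004 tool d [-205.8 -466.3   -2.4] tilt 0.006 w 59.8 F [-1.   0.4  0.8]
rz -0.004, then d [-2.039e+02 -4.672e+02 -4.000e-01]
```

View pics/w2.png

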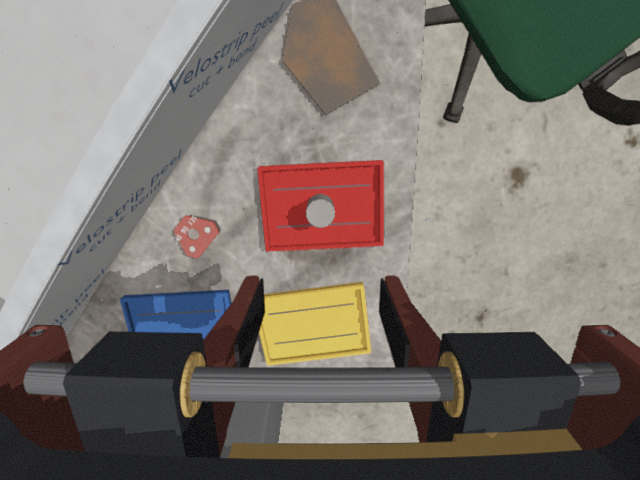

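The offcut stands upright in the red tray at (320,211). The yellow tray centre is near (315,322), and the magnet (195,236) is untouched. Next is the cup.

```bash
J="python3 -m jog"
$J '[[-15,-34,0,0,0,0],[-15,-34,0,0,0,0],[-15,-34,0,0,0,0],[-15,-34,0,0,0,0],[-15,-34,0,0,0,0]]' 50 >/dev/null
$J '[[-15,-34,0,0,0,0],[-15,-34,0,0,0,0],[-15,-34,0,0,0,0],[-15,-34,0,0,0,0],[-15,-34,0,0,0,0]]' >/dev/null
$J '[[-15,-34,0,0,0,0],[-15,-34,0,0,0,0],[-15,-34,0,0,0,0],[-8,-20,0,0,0,0],[0,0,0,0,0,0]]' >/dev/null
python3 - <<'E'
from h import *
W=load('wrist')
print('yellow',world(W,315,322,14).round(1),'red',world(W,321,206,14).round(1))
plan(433,226,13,0)
E
```

```text
yellow [ 491.8 -234.5   14. ] red [ 639.2 -242.7   14. ]
t 10.70 pos [432.2 224.6 224.7] th -0.000 tool d [  1.5  -1.5 211.7] tilt 0.003 w 49.7 F [ 0.   0.3 -0.4]
rz -0.000, then d [  0.8  -1.4 211.7]
```

```bash
J="python3 -m jog"
$J '[[0.5,-0.7,36,0,0,0],[0.4,-0.7,40,0,0,0],[0,0,40,0,0,0],[0,0,40,0,0,0],[0,0,30,0,0,0]]' >/dev/null
$J '[[0,0,12,0,0,0],[0,0,5,0,0,0],[0,0,2,0,0,0],[0,0,0,0,0,0],[0,0,0,0,0,0]]'
python3 -c "from h import *; plan(433,226,19,0)"
```

```text
t: 11.53
ee_pos: [436.2, 223.5, 21.8]
orientation: [-3.141, 0.007, -0.002]
ft_force: [-0.7, 0.5, 0.3]
width: 50.2
grasp_force: 0.0
t 11.53 pos [436.2 223.5  21.8] th -0.004 tool d [-3.2 -2.5  2.8] tilt 0.001 w 50.2 F [-0.7  0.5  0.3]
rz -0.004, then d [-3.2 -2.5  2.8]
```

```bash
J="python3 -m jog"
$J '[[-2.5,-2,2,0,0,0],[0,0,0,0,0,0],[0,0,0,0,0,0],[0,0,0,0,0,0]]'
$J '[[0,0,0,0,0,0],[0,0,0,0,0,0],[0,0,0,0,0,0],[0,0,0,0,0,0],[0,0,0,0,0,0]]' 22
$J '[[0,0,0,0,0,0],[0,0,0,0,0,0],[0,0,0,0,0,0],[0,0,0,0,0,0],[0,0,0,0,0,0]]' 0
python3 -c "from h import *; plan(433,226,19,0)"
```

```text
t: 11.87
ee_pos: [433.3, 225.8, 19.6]
orientation: [-3.141, 0.006, -0.001]
ft_force: [0.4, 1.2, -1.2]
width: 50.0
grasp_force: 0.0
t: 12.28
ee_pos: [433.1, 225.6, 19.1]
orientation: [3.142, -0.007, -0.0]
ft_force: [-0.2, -0.6, 0.5]
width: 22.9
grasp_force: 0.0
t: 12.7
ee_pos: [433.0, 225.5, 19.0]
orientation: [3.142, -0.007, -0.0]
ft_force: [-0.7, 0.7, -0.5]
width: 17.0
grasp_force: 30.0
t 12.70 pos [433.  225.5  19. ] th -0.004 tool d [-0.  -0.5  0. ] tilt 0.000 w 17.0 F [-0.7  0.7 -0.5]
rz -0.004, then d [-0.  -0.5  0. ]
```

```bash
J="python3 -m jog"
$J '[[0,0,-15,0,0,0],[0,0,-35,0,0,0],[0,0,-40,0,0,0],[0,0,-40,0,0,0],[0,0,-40,0,0,0]]' 0 >/dev/null
$J '[[0,0,-35,0,0,0],[0,5,-10,0,0,0],[2,20,0,0,0,0],[4,38,0,0,0,0],[4,39,0,0,0,0]]'
$J '[[4,39,0,0,0,0],[4,39,0,0,0,0],[4,39,0,0,0,0],[4,39,0,0,0,0],[4,39,0,0,0,0]]' >/dev/null
$J '[[4,39,0,0,0,0],[4,39,0,0,0,0],[4,25,0,0,0,0],[2,10,0,0,0,0],[0,0,0,0,0,0]]'
python3 - <<'E'
from h import *
plan(478,-197,23,0)
T=grab('top'); save(T,'t2.png',(340,170,540,320),4)
E
```

```text
t: 13.53
ee_pos: [442.3, 123.0, 234.0]
orientation: [-3.141, 0.002, -0.001]
ft_force: [1.9, -0.8, -0.5]
width: 16.8
grasp_force: 30.0
t: 14.37
ee_pos: [475.1, -186.4, 233.3]
orientation: [-3.141, 0.011, 0.001]
ft_force: [0.5, -0.0, -0.9]
width: 16.6
grasp_force: 30.0
t 14.37 pos [ 475.1 -186.4  233.3] th -0.007 tool d [  3.1  10.6 210.3] tilt 0.001 w 16.6 F [ 0.5 -0.  -0.9]
rz -0.007, then d [  2.9  10.6 210.3]
```

View pics/t2.png

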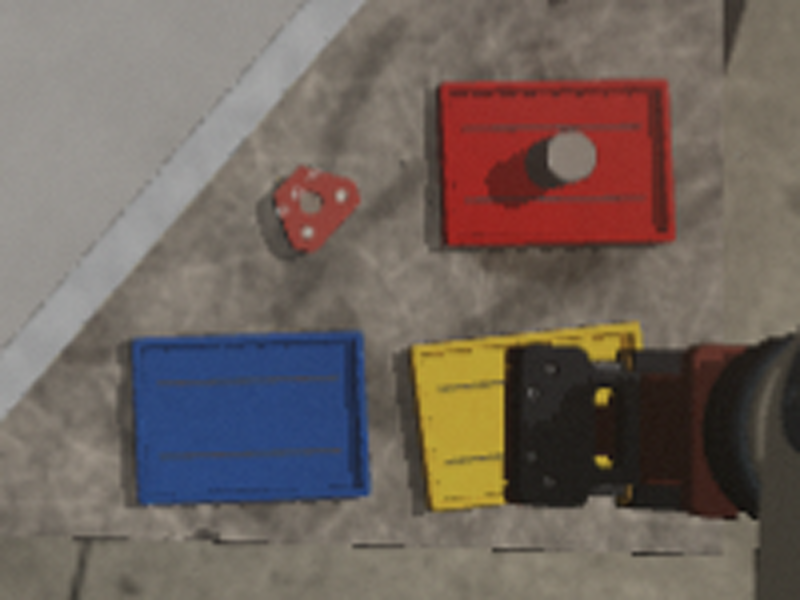

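The offcut is centred in the red tray (570,157). The yellow corners are at (414,347), (640,325) and (433,510), so the tray centre agrees with about (481,-230). I'll lower the cup.

```bash
J="python3 -m jog"
$J '[[1,3,30,0,0,0],[1,4,38,0,0,0],[0,4,38,0,0,0],[0,0,38,0,0,0],[0,0,30,0,0,0]]' >/dev/null
$J '[[0,0,16,0,0,0],[0,0,8,0,0,0],[0,0,2,0,0,0],[0,0,0,0,0,0],[0,0,0,0,0,0]]'
python3 -c "from h import *; plan(477,-197,23,0)"
```

```text
t: 15.25
ee_pos: [478.1, -195.4, 35.2]
orientation: [3.141, -0.005, 0.003]
ft_force: [0.2, 0.2, 0.3]
width: 16.5
grasp_force: 30.0
t 15.25 pos [ 478.1 -195.4   35.2] th -0.003 tool d [-1.1  1.6 12.2] tilt 0.002 w 16.5 F [0.2 0.2 0.3]
rz -0.003, then d [-1.1  1.6 12.2]
```

```bash
J="python3 -m jog"
$J '[[0,0,5,0,0,0],[0,0,4,0,0,0],[0,0,1,0,0,0],[0,0,0,0,0,0],[0,0,0,0,0,0]]'
$J '[[0,0,1,0,0,0],[0,0,0,0,0,0],[0,0,0,0,0,0]]'
$J '[[0,0,1,0,0,0],[0,0,0,0,0,0],[0,0,0,0,0,0]]'
```

```text
t: 15.67
ee_pos: [477.3, -195.8, 24.2]
orientation: [3.142, -0.007, 0.0]
ft_force: [0.5, -0.6, -0.9]
width: 16.5
grasp_force: 30.0
t: 15.92
ee_pos: [477.3, -195.7, 23.1]
orientation: [-3.142, 0.007, 0.0]
ft_force: [-0.7, 0.2, -0.1]
width: 16.6
grasp_force: 30.0
t: 16.17
ee_pos: [477.4, -195.7, 22.9]
orientation: [3.141, -0.007, 0.0]
ft_force: [-2.8, 0.8, 11.0]
width: 16.9
grasp_force: 30.0
```

```bash
J="python3 -m jog"
$J '[[0,0,0,0,0,0],[0,0,0,0,0,0],[0,0,0,0,0,0],[0,0,0,0,0,0],[0,0,0,0,0,0]]' 40
$J '[[0,0,-10,0,0,0],[0,0,-30,0,0,0],[0,0,-40,0,0,0],[0,0,-40,0,0,0],[0,0,-40,0,0,0]]' >/dev/null
$J '[[0,0,-40,0,0,0],[0,-15,-10,0,0,0],[-2.4,-37.6,0,0,0,0],[-2.4,-37.6,0,0,0,0],[-2.4,-37.6,0,0,0,0]]' >/dev/null
$J '[[-2.4,-37.6,0,0,0,0],[-2.4,-37.6,0,0,0,0],[-2.4,-37.6,0,0,0,0],[-2.4,-37.6,0,0,0,0],[-2.4,-37.6,0,0,0,0]]' >/dev/null
$J '[[-2.4,-37.6,0,0,0,0],[-2.4,-37.6,0,0,0,0],[-2.4,-37.6,0,0,0,0],[-2.4,-37.6,0,0,0,0],[-2.4,-37.6,0,0,0,0]]' >/dev/null
$J '[[-2.4,-37.6,0,0,0,0],[-2.4,-37.6,0,0,0,0],[0,-20,0,0,0,-0.12],[0,0,0,0,0,-0.12],[0,0,0,0,0,-0.12]]' >/dev/null
$J '[[0,0,0,0,0,-0.12],[0,0,0,0,0,-0.12],[0,0,0,0,0,-0.12],[0,0,0,0,0,-0.12],[0,0,0,0,0,-0.12]]' >/dev/null
$J '[[0,0,0,0,0,-0.12],[0,0,0,0,0,-0.12],[0,0,0,0,0,-0.12],[0,0,0,0,0,-0.12],[0,0,0,0,0,-0.12]]' >/dev/null
$J '[[0,0,0,0,0,-0.12],[0,0,0,0,0,0],[0,0,0,0,0,0],[0,0,0,0,0,0]]'
python3 -c "from h import *; plan(439.5,405.5,60,1.681)"
```

```text
t: 16.58
ee_pos: [477.2, -195.6, 21.9]
orientation: [-3.141, 0.007, 0.0]
ft_force: [0.1, 0.2, -0.5]
width: 39.7
grasp_force: 0.0
t: 19.83
ee_pos: [443.7, 403.4, 232.4]
orientation: [-2.106, -2.331, -0.0]
ft_force: [0.0, 0.3, -0.6]
width: 39.9
grasp_force: 0.0
t 19.83 pos [443.7 403.4 232.4] th 1.672 tool d [  2.4  -4.  172.4] tilt 0.000 w 39.9 F [ 0.   0.3 -0.6]
rz -0.009, then d [  2.5  -4.  172.4]
```

```bash
J="python3 -m jog"
$J '[[1.2,-2,30,0,0,-0.009],[1.2,-2,40,0,0,0],[0,0,40,0,0,0],[0,0,40,0,0,0],[0,0,35,0,0,0]]' >/dev/null
$J '[[0,0,15,0,0,0],[0,0,8,0,0,0],[0,0,3,0,0,0],[0,0,0,0,0,0],[0,0,0,0,0,0]]' >/dev/null
python3 -c "from h import *; plan(439.5,405.5,3,1.681)"
```

```text
t 20.67 pos [440.4 406.2  22.4] th 1.684 tool d [-0.6 -1.  19.4] tilt 0.002 w 40.6 F [ 0.5 -0.3 -0.1]
rz 0.003, then d [-0.6 -1.  19.4]
```

```bash
J="python3 -m jog"
$J '[[-0.5,-1,10,0,0,0],[0,0,6,0,0,0],[0,0,2.5,0,0,0],[0,0,0,0,0,0],[0,0,0,0,0,0]]'
$J '[[0,0,0,0,0,0],[0,0,0,0,0,0],[0,0,0,0,0,0],[0,0,0,0,0,0],[0,0,0,0,0,0]]' 18
$J '[[0,0,0,0,0,0],[0,0,0,0,0,0],[0,0,0,0,0,0],[0,0,0,0,0,0],[0,0,0,0,0,0]]' 0
```

```text
t: 21.08
ee_pos: [438.6, 404.8, 2.5]
orientation: [-2.091, -2.344, 0.0]
ft_force: [0.5, 0.2, -0.0]
width: 39.6
grasp_force: 0.0
t: 21.5
ee_pos: [438.7, 404.9, 2.7]
orientation: [2.091, 2.344, 0.0]
ft_force: [0.0, 0.3, 0.2]
width: 18.4
grasp_force: 0.0
t: 21.92
ee_pos: [438.6, 404.8, 2.6]
orientation: [2.091, 2.344, 0.0]
ft_force: [-0.1, -0.0, 1.1]
width: 9.0
grasp_force: 30.0
```

```bash
J="python3 -m jog"
$J '[[0,0,-15,0,0,0],[0,0,-35,0,0,0],[0,0,-40,0,0,0],[0,0,-40,0,0,0],[0,0,-40,0,0,0]]' 0 >/dev/null
$J '[[0,0,-35,0,0,0],[-10,0,-10,0,0,0],[-25,-1.5,0,0,0,0],[-38,-1.5,0,0,0,0],[-38,-1.5,0,0,0,0]]'
$J '[[-38,-1.5,0,0,0,0],[-38,-1.5,0,0,0,0],[-38,-1.5,0,0,0,0],[-38,-1.5,0,0,0,0],[-38,-1.5,0,0,0,0]]' >/dev/null
$J '[[-38,-1.5,0,0,0,0],[-38,-1.5,0,0,0,0],[-38,-1.5,0,0,0,0],[-38,-1.5,0,0,0,0],[-38,-1.5,0,0,0,0]]' >/dev/null
$J '[[-38,-1.5,0,0,0,0],[-38,-1.5,0,0,0,0],[-38,-1.5,0,0,0,0],[-38,-1.5,0,0,0,0],[-20,-1.5,0,0,0,0]]' >/dev/null
$J '[[-5,0,0,0,0,0],[0,0,0,0,0,0],[0,0,0,0,0,0]]'
python3 -c "from h import *; plan(486,-264,30,1.681)"
```

```text
t: 22.75
ee_pos: [446.2, 293.0, 217.3]
orientation: [2.089, 2.346, -0.0]
ft_force: [1.4, 0.2, 0.1]
width: 9.1
grasp_force: 30.0
t: 24.25
ee_pos: [487.0, -261.1, 216.9]
orientation: [-2.091, -2.343, 0.0]
ft_force: [-0.9, 0.5, -0.6]
width: 9.0
grasp_force: 30.0
t 24.25 pos [ 487.  -261.1  216.9] th 1.684 tool d [ -3.   -1.1 186.9] tilt 0.002 w 9.0 F [-0.9  0.5 -0.6]
rz 0.003, then d [ -2.8  -1.3 186.9]
```

```bash
J="python3 -m jog"
$J '[[-1.5,-0.6,30,0,0,0],[-1.5,-0.6,40,0,0,0],[0,0,40,0,0,0],[0,0,35,0,0,0],[0,0,25,0,0,0]]' >/dev/null
$J '[[0,0,14,0,0,0],[0,0,7,0,0,0],[0,0,2,0,0,0],[0,0,0,0,0,0],[0,0,0,0,0,0]]' >/dev/null
python3 -c "from h import *; plan(486,-264,6.6,1.681)"
```

```text
t 25.08 pos [ 487.7 -264.9   25.7] th 1.686 tool d [ 1.1 -1.7 19.1] tilt 0.002 w 8.8 F [-0.1  0.3  0.9]
rz 0.005, then d [ 1.1 -1.6 19.1]
```

```bash
J="python3 -m jog"
$J '[[0.5,-1,10,0,0,0],[0,0,4,0,0,0],[0,0,2,0,0,0],[0,0,0,0,0,0],[0,0,0,0,0,0]]'
$J '[[0,0,1,0,0,0],[0,0,0,0,0,0],[0,0,0,0,0,0]]'
$J '[[0,0,1,0,0,0],[0,0,0,0,0,0],[0,0,0,0,0,0]]'
```

```text
t: 25.5
ee_pos: [485.8, -264.7, 8.5]
orientation: [-2.091, -2.344, 0.0]
ft_force: [-1.2, 0.3, 0.5]
width: 8.7
grasp_force: 30.0
t: 25.75
ee_pos: [485.9, -264.7, 7.7]
orientation: [2.091, 2.344, 0.0]
ft_force: [-0.2, 0.6, 0.3]
width: 9.0
grasp_force: 30.0
t: 26.0
ee_pos: [486.0, -264.7, 6.6]
orientation: [2.091, 2.344, 0.0]
ft_force: [0.3, -0.2, 0.1]
width: 9.0
grasp_force: 30.0
```

```bash
J="python3 -m jog"
$J '[[0,0,0.7,0,0,0],[0,0,0,0,0,0],[0,0,0,0,0,0]]'
```

```text
t: 26.25
ee_pos: [486.0, -264.7, 6.6]
orientation: [2.091, 2.344, 0.0]
ft_force: [-2.5, 0.8, 8.4]
width: 8.9
grasp_force: 30.0
```

```bash
J="python3 -m jog"
$J '[[0,0,0,0,0,0],[0,0,0,0,0,0],[0,0,0,0,0,0],[0,0,0,0,0,0],[0,0,0,0,0,0]]' 36
$J '[[0,0,-10,0,0,0],[0,0,-30,0,0,0],[0,0,-40,0,0,0],[0,0,-40,0,0,0],[0,0,-40,0,0,0]]' >/dev/null
$J '[[0,0,-40,0,0,0],[15,0,-20,0,0,0],[38,7.6,0,0,0,0],[38,7.6,0,0,0,0],[38,7.6,0,0,0,0]]' >/dev/null
$J '[[38,7.6,0,0,0,0],[38,7.6,0,0,0,0],[38,7.6,0,0,0,0],[38,7.6,0,0,0,0],[38,7.6,0,0,0,0]]' 40 >/dev/null
$J '[[38,7.6,0,0,0,0],[38,7.6,0,0,0,0],[38,7.6,0,0,0,0],[38,7.6,0,0,0,0],[38,7.6,0,0,0,0]]' >/dev/null
$J '[[38,7.6,0,0,0,0],[38,7.6,0,0,0,0],[38,7.6,0,0,0,0],[38,7.6,0,0,0,0],[35,8,0,0,0,0]]' >/dev/null
$J '[[0,0,0,0,0,0.05],[0,0,0,0,0,0],[0,0,0,0,0,0]]'
python3 -c "from h import *; plan(544.5,445.5,20,1.634)"
```

```text
t: 26.67
ee_pos: [485.8, -264.6, 5.7]
orientation: [-2.091, -2.344, 0.0]
ft_force: [0.3, -0.1, -0.5]
width: 35.2
grasp_force: 0.0
t: 29.0
ee_pos: [542.5, 442.2, 225.9]
orientation: [2.147, 2.293, -0.001]
ft_force: [-0.2, -0.8, 0.2]
width: 39.9
grasp_force: 0.0
t 29.00 pos [542.5 442.2 225.9] th 1.637 tool d [  3.3   2.3 205.9] tilt 0.001 w 39.9 F [-0.2 -0.8  0.2]
rz 0.003, then d [  3.2   2.2 205.9]
```

```bash
J="python3 -m jog"
$J '[[1.5,1.2,30,0,0,0],[1.5,1,40,0,0,0],[0,0,40,0,0,0],[0,0,38,0,0,0],[0,0,30,0,0,0]]' >/dev/null
$J '[[0,0,15,0,0,0],[0,0,7,0,0,0],[0,0,2,0,0,0],[0,0,0,0,0,0],[0,0,0,0,0,0]]' >/dev/null
python3 -c "from h import *; plan(544.5,445.5,2.5,1.634)"
```

```text
t 29.83 pos [546.3 446.4  26.2] th 1.635 tool d [-0.8 -2.  23.7] tilt 0.003 w 40.1 F [-1.  -0.   0.1]
rz 0.001, then d [-0.7 -1.9 23.7]
```

```bash
J="python3 -m jog"
$J '[[0,-0.5,12,0,0,0],[0,0,6,0,0,0],[0,0,3,0,0,0],[0,0,1,0,0,0],[0,0,0,0,0,0]]'
$J '[[0,0,0,0,0,0],[0,0,0,0,0,0],[0,0,0,0,0,0],[0,0,0,0,0,0],[0,0,0,0,0,0]]' 24
$J '[[0,0,0,0,0,0],[0,0,0,0,0,0],[0,0,0,0,0,0],[0,0,0,0,0,0],[0,0,0,0,0,0]]' 0
```

```text
t: 30.25
ee_pos: [544.2, 445.4, 1.4]
orientation: [-2.149, -2.291, 0.001]
ft_force: [-0.9, 0.2, 0.7]
width: 39.9
grasp_force: 0.0
t: 30.67
ee_pos: [544.6, 445.6, 2.0]
orientation: [2.149, 2.291, 0.0]
ft_force: [-0.3, 0.3, -0.3]
width: 23.9
grasp_force: 0.0
t: 31.08
ee_pos: [544.6, 445.6, 2.0]
orientation: [2.149, 2.291, 0.0]
ft_force: [0.5, -0.3, 1.5]
width: 18.2
grasp_force: 30.0
```

```bash
J="python3 -m jog"
$J '[[0,0,-15,0,0,0],[0,0,-35,0,0,0],[0,0,-40,0,0,0],[0,0,-40,0,0,0],[0,0,-40,0,0,0]]' 0 >/dev/null
$J '[[0,0,-35,0,0,0],[-10,-2,-15,0,0,0],[-24,-6,0,0,0,0],[-36,-8,0,0,0,0],[-36,-8,0,0,0,0]]'
$J '[[-36,-8,0,0,0,0],[-36,-8,0,0,0,0],[-36,-8,0,0,0,0],[-36,-8,0,0,0,0],[-36,-8,0,0,0,0]]' >/dev/null
$J '[[-36,-8,0,0,0,0],[-36,-8,0,0,0,0],[-36,-8,0,0,0,0],[-36,-8,0,0,0,0],[-26,-4,0,0,0,0]]' >/dev/null
$J '[[-5,0,0,0,0,0],[0,0,0,0,0,0],[0,0,0,0,0,0]]'
python3 -c "from h import *; plan(475,-18,30,1.634)"
```

```text
t: 31.92
ee_pos: [526.9, 337.7, 223.4]
orientation: [2.147, 2.293, 0.003]
ft_force: [0.6, -0.5, -0.3]
width: 18.6
grasp_force: 30.0
t: 33.0
ee_pos: [474.5, -20.6, 222.5]
orientation: [2.15, 2.29, 0.001]
ft_force: [0.7, 0.4, -0.1]
width: 18.3
grasp_force: 30.0
t 33.00 pos [474.5 -20.6 222.5] th 1.634 tool d [  2.5   0.5 192.5] tilt 0.001 w 18.3 F [ 0.7  0.4 -0.1]
rz -0.000, then d [  2.6   0.7 192.5]
```

The gripper body would come close to the trough wall at that spot, so I'll place the nut at (462,-36) instead.

```bash
J="python3 -m jog"
$J '[[-15,-13,0,0,0,0],[0,0,25,0,0,0],[0,0,38,0,0,0],[0,0,38,0,0,0],[0,0,36,0,0,0]]' >/dev/null
$J '[[0,0,30,0,0,0],[0,0,16,0,0,0],[0,0,7,0,0,0],[0,0,2,0,0,0],[0,0,0,0,0,0]]' >/dev/null
python3 -c "from h import *; plan(462,-36,6,1.634)"
```

```text
t 33.83 pos [462.7 -35.9  30. ] th 1.636 tool d [-0.1 -0.7 24. ] tilt 0.000 w 18.5 F [-0.7  0.2 -0.9]
rz 0.002, then d [-0.1 -0.7 24. ]
```

```bash
J="python3 -m jog"
$J '[[0,0,12,0,0,0],[0,0,7,0,0,0],[0,0,3,0,0,0],[0,0,0,0,0,0],[0,0,0,0,0,0]]'
$J '[[0,0,1,0,0,0],[0,0,0,0,0,0],[0,0,0,0,0,0]]'
$J '[[0,0,0.7,0,0,0],[0,0,0,0,0,0],[0,0,0,0,0,0]]'
```

```text
t: 34.25
ee_pos: [462.5, -36.7, 8.4]
orientation: [2.149, 2.291, 0.001]
ft_force: [0.3, 0.9, -0.1]
width: 18.3
grasp_force: 30.0
t: 34.5
ee_pos: [462.4, -36.7, 7.2]
orientation: [2.149, 2.291, 0.0]
ft_force: [-0.0, 0.2, -0.3]
width: 18.4
grasp_force: 30.0
t: 34.75
ee_pos: [462.2, -36.7, 6.2]
orientation: [-2.149, -2.291, 0.0]
ft_force: [-0.8, 0.3, 0.7]
width: 18.2
grasp_force: 30.0
```

```bash
J="python3 -m jog"
$J '[[0,0,0.6,0,0,0],[0,0,0,0,0,0],[0,0,0,0,0,0]]'
$J '[[0,0,0.4,0,0,0],[0,0,0,0,0,0],[0,0,0,0,0,0]]'
```

```text
t: 35.0
ee_pos: [462.2, -36.7, 5.9]
orientation: [2.149, 2.291, 0.0]
ft_force: [-1.9, 0.2, 5.1]
width: 18.5
grasp_force: 30.0
t: 35.25
ee_pos: [462.3, -36.7, 5.8]
orientation: [2.149, 2.291, 0.0]
ft_force: [-2.3, -0.5, 11.6]
width: 18.3
grasp_force: 30.0
```

```bash
J="python3 -m jog"
$J '[[0,0,0,0,0,0],[0,0,0,0,0,0],[0,0,0,0,0,0],[0,0,0,0,0,0],[0,0,0,0,0,0]]' 40
$J '[[0,0,-10,0,0,0],[0,0,-30,0,0,0],[0,0,-40,0,0,0],[0,0,-40,0,0,0],[0,0,-40,0,0,0]]' >/dev/null
$J '[[0,0,-40,0,0,0],[15,0,-15,0,0,0],[37,-2,0,0,0,0],[37,-2,0,0,0,0],[37,-2,0,0,0,0]]' >/dev/null
$J '[[37,-2,0,0,0,0],[37,-2,0,0,0,0],[37,-2,0,0,0,0],[37,-2,0,0,0,0],[37,-2,0,0,0,0]]' 44 >/dev/null
$J '[[37,-2,0,0,0,0],[8,0,0,0,0,0.12],[0,0,0,0,0,0.12],[0,0,0,0,0,0.12],[0,0,0,0,0,0.12]]' >/dev/null
$J '[[0,0,0,0,0,0.08],[0,0,0,0,0,0],[0,0,0,0,0,0]]'
python3 - <<'E'
from h import *
plan(421.5,317,20,1.077)
W=grab('wrist')
save(W,'w3.png')
E
```

```text
t: 35.67
ee_pos: [462.1, -36.7, 5.0]
orientation: [-2.149, -2.291, 0.0]
ft_force: [-0.6, -0.5, 0.2]
width: 39.9
grasp_force: 0.0
t: 37.58
ee_pos: [421.2, 317.3, 220.6]
orientation: [-2.697, -1.612, -0.0]
ft_force: [-0.0, -0.5, -0.3]
width: 44.1
grasp_force: 0.0
t 37.58 pos [421.2 317.3 220.6] th 1.077 tool d [-2.000e-01  4.000e-01  2.006e+02] tilt 0.000 w 44.1 F [-0.  -0.5 -0.3]
rz 0.000, then d [-2.000e-01  4.000e-01  2.006e+02]
```

View pics/w3.png

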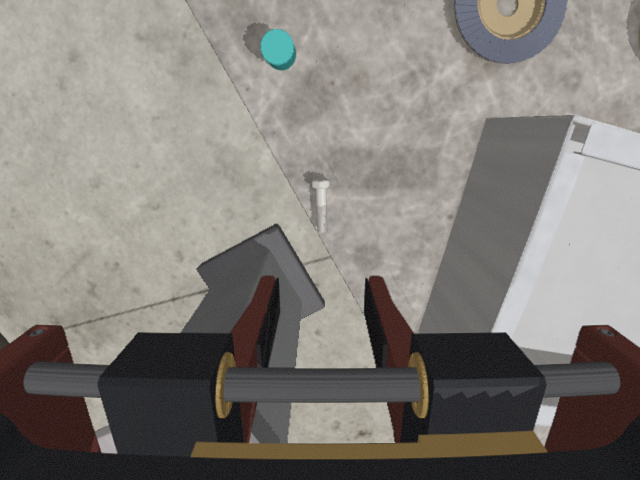

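The bolt (321,182 to 321,232) is centred and aligned between the fingers. I'll descend.

```bash
J="python3 -m jog"
python3 -c "from h import *; W=load('wrist'); print(world(W,321,185,10),world(W,321,231,10))"
$J '[[0,0,30,0,0,0],[0,0,40,0,0,0],[0,0,40,0,0,0],[0,0,38,0,0,0],[0,0,28,0,0,0]]' >/dev/null
$J '[[0,0,12,0,0,0],[0,0,7,0,0,0],[0,0,2,0,0,0],[0,0,0,0,0,0],[0,0,0,0,0,0]]' >/dev/null
python3 -c "from h import *; plan(421.5,317,2.5,1.077)"
```

```text
[432.4209693  337.21621693  10.        ] [407.91438877 291.68967986  10.        ]
t 38.47 pos [422.5 318.2  24.7] th 1.075 tool d [-1.5 -0.3 22.2] tilt 0.003 w 43.9 F [0.  0.2 0.5]
rz -0.002, then d [-1.5 -0.3 22.2]
```

```bash
J="python3 -m jog"
$J '[[-2,0,12,0,0,0],[0,0,6,0,0,0],[0,0,3,0,0,0],[0,0,0,0,0,0],[0,0,0,0,0,0]]'
$J '[[0,0,0,0,0,0],[0,0,0,0,0,0],[0,0,0,0,0,0],[0,0,0,0,0,0],[0,0,0,0,0,0]]' 26
$J '[[0,0,0,0,0,0],[0,0,0,0,0,0],[0,0,0,0,0,0],[0,0,0,0,0,0],[0,0,0,0,0,0]]' 0
```

```text
t: 38.88
ee_pos: [420.8, 315.9, 2.6]
orientation: [-2.699, -1.608, -0.001]
ft_force: [-0.6, 0.3, 0.1]
width: 43.9
grasp_force: 0.0
t: 39.3
ee_pos: [420.6, 315.7, 2.3]
orientation: [-2.699, -1.608, -0.0]
ft_force: [-0.4, -0.5, -0.8]
width: 26.2
grasp_force: 0.0
t: 39.72
ee_pos: [420.5, 315.7, 2.2]
orientation: [-2.699, -1.608, 0.0]
ft_force: [0.1, -0.6, 1.3]
width: 18.6
grasp_force: 30.0
```

```bash
J="python3 -m jog"
$J '[[0,0,-15,0,0,0],[0,0,-35,0,0,0],[0,0,-40,0,0,0],[0,0,-40,0,0,0],[0,0,-40,0,0,0]]' 0 >/dev/null
$J '[[0,0,-35,0,0,0],[-10,7.4,-15,0,0,0],[-20,14.8,0,0,0,0],[-30,22.1,0,0,0,0],[-30,22.1,0,0,0,0]]'
$J '[[-30,22.1,0,0,0,0],[-30,22.1,0,0,0,0],[-30,22.1,0,0,0,0],[-30,22.1,0,0,0,0],[-30,22.1,0,0,0,0]]' >/dev/null
$J '[[-30,22.1,0,0,0,0],[-30,22.1,0,0,0,0],[-22,16.2,0,0,0,0],[-8,7,0,0,0,0],[0,0,0,0,0,0]]'
python3 -c "from h import *; plan(478,-92,30,1.077)"
```

```text
t: 40.55
ee_pos: [436.0, 204.2, 222.6]
orientation: [2.697, 1.611, 0.002]
ft_force: [0.6, -0.9, -1.6]
width: 18.8
grasp_force: 30.0
t: 41.38
ee_pos: [478.5, -92.6, 222.1]
orientation: [2.701, 1.604, 0.0]
ft_force: [0.0, -0.1, -0.4]
width: 17.8
grasp_force: 30.0
t 41.38 pos [478.5 -92.6 222.1] th 1.072 tool d [  0.3  -0.8 192.1] tilt 0.000 w 17.8 F [ 0.  -0.1 -0.4]
rz -0.005, then d [  0.3  -0.8 192.1]
```

```bash
J="python3 -m jog"
$J '[[0,0,30,0,0,0],[0,0,38,0,0,0],[0,0,38,0,0,0],[0,0,38,0,0,0],[0,0,28,0,0,0]]' >/dev/null
$J '[[0,0,16,0,0,0],[0,0,8,0,0,0],[0,0,4,0,0,0],[0,0,0,0,0,0],[0,0,0,0,0,0]]' >/dev/null
$J '[[0,0,8,0,0,0],[0,0,4,0,0,0],[0,0,0,0,0,0],[0,0,0,0,0,0]]'
```

```text
t: 42.55
ee_pos: [478.3, -90.9, 10.2]
orientation: [-2.699, -1.608, 0.0]
ft_force: [-0.0, 0.7, 0.6]
width: 18.4
grasp_force: 30.0
```

```bash
J="python3 -m jog"
$J '[[0,0,2,0,0,0],[0,0,0,0,0,0],[0,0,1,0,0,0],[0,0,0,0,0,0],[0,0,0,0,0,0]]'
$J '[[0,0,0.7,0,0,0],[0,0,0,0,0,0],[0,0,0,0,0,0]]'
$J '[[0,0,0.5,0,0,0],[0,0,0,0,0,0],[0,0,0,0,0,0]]'
```

```text
t: 42.97
ee_pos: [478.3, -90.9, 7.2]
orientation: [-2.699, -1.608, -0.0]
ft_force: [-0.1, 0.1, -0.8]
width: 18.4
grasp_force: 30.0
t: 43.22
ee_pos: [478.3, -90.8, 6.5]
orientation: [-2.699, -1.608, 0.0]
ft_force: [-0.8, -0.5, -1.2]
width: 18.3
grasp_force: 30.0
t: 43.47
ee_pos: [478.4, -90.8, 6.2]
orientation: [2.699, 1.608, 0.0]
ft_force: [-1.3, 0.6, 4.4]
width: 18.5
grasp_force: 30.0
```

```bash
J="python3 -m jog"
$J '[[0,0,0,0,0,0],[0,0,0,0,0,0],[0,0,0,0,0,0],[0,0,0,0,0,0],[0,0,0,0,0,0]]' 38
$J '[[0,0,-10,0,0,0],[0,0,-30,0,0,0],[0,0,-40,0,0,0],[0,0,-40,0,0,0],[0,0,-40,0,0,0]]' >/dev/null
$J '[[0,0,-40,0,0,0],[30,-22,-15,0,0,0],[30,-22,0,0,0,0],[30,-22,0,0,0,0],[30,-22,0,0,0,0]]' >/dev/null
$J '[[30,-22,0,0,0,0],[30,-22,0,0,0,0],[30,-22,0,0,0,0],[0,0,0,0,0,0],[0,0,0,0,0,0]]'
python3 - <<'E'
from h import *
T=grab('top'); save(T,'t3.png',(340,170,540,320),4)
a=grab('side'); save(a,'s3.png',(300,140,440,260),5)
E
```

```text
t: 43.88
ee_pos: [478.3, -90.9, 5.9]
orientation: [-2.699, -1.608, 0.0]
ft_force: [0.2, 0.1, 0.4]
width: 37.9
grasp_force: 0.0
t: 45.13
ee_pos: [442.2, 168.7, 221.5]
orientation: [2.695, 1.614, 0.001]
ft_force: [0.4, 0.2, 0.0]
width: 37.8
grasp_force: 0.0
```

View pics/t3.png

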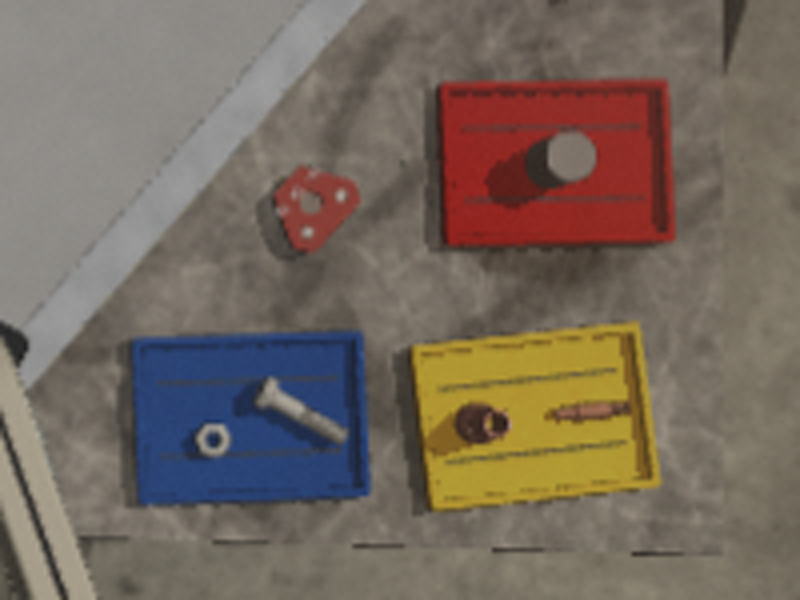

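View pics/s3.png

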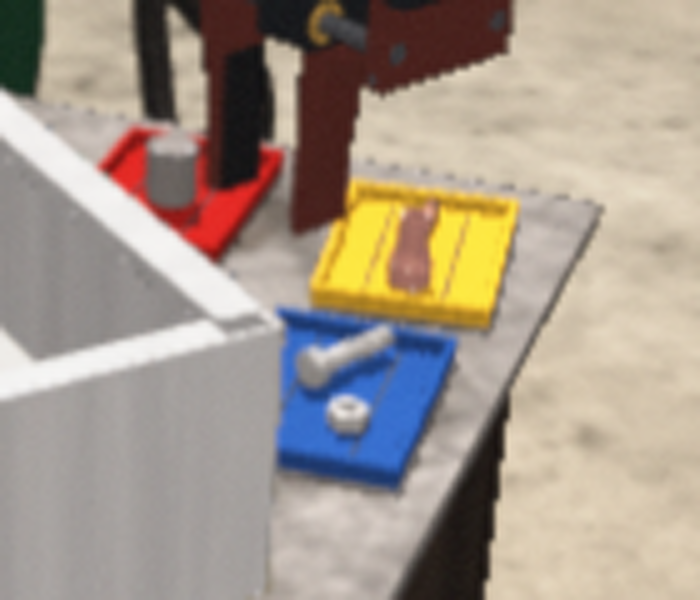

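The top view shows the nut (212,440) and bolt (300,410) lying flat in the blue tray, the cup standing (482,424), the collet flat (592,411) about 5 mm clear of the wall, and the offcut standing (570,157). The side view agrees, and the magnet hasn't moved. I'm handing in.

```bash
python3 -c "from h import *; print(ticket.close_job())"
```

```text
the job is handed in; nothing more can be done
None
```

I sorted all five parts into their trays, set each down on the tray floor with the cup and offcut standing upright, and handed the job in at about 45 s of the 136 s allowed; the hand-in returned no verdict.

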